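# Close up the kit gearbox and hold its cover shut

## Robot

A 7-joint arm with a two-finger parallel gripper is mounted at the origin on the work surface. World frame = base frame: x ahead of the robot, y to its left, z up, the work surface at z = 0. Lengths are in m, angles in rad, forces in N, time in s.
With the tool pointing down it reaches from about 0.4 to 0.875 m from the base axis. Payload 19.3 kg.
Tool frame: the origin (TCP) lies at the very end of the fingers, on their centre line; the grasp point (between the pads) lies 19 mm behind it; z points along the fingers, y is the direction in which the jaws open and shut (so a half turn about z gives the same grasp; the last joint's range is limited). The gripper opens to 85 mm and grips with 20 to 120 N. Pads are 22 mm wide; open, the fingers measure 114 mm over their backs; the gripper's body (76 mm by 85 mm) begins 54 mm behind the grasp point. The pads swing forward as they close: fully open they stand 13 mm farther back than shut.
Start: joints at [-1.399, 0.521, -0.036, 1.599, 0.021, 1.021, -0.113], TCP at [0.15, 0.607, 0.231] pointing down, gripper open.
Joint ranges: [-2.91, 2.91], [-0.3, 2.13], [-1.5, 1.42], [0.17, 2.43], [-1.26, 4.41], [0.16, 1.93], [-2.52, 2.52]. Speed limits (rad/s): [1.89, 1.89, 2.39, 2.39, 3.01, 3.01, 3.01].

## Interface

Orientations are given as [roll, pitch, yaw] about the fixed x, y, z axes, in that order (R = Rz(yaw) Ry(pitch) Rx(roll)).
In Python, from workcell import bot gives the robot as it stands.
- The arm moves only by the tool apply_moves, never from a script. Its argument "commands" is a list of rows, each an object with "travel": the shift along the tool's x, y, z in m, a list of three; "twist": the turn, a rotation vector about the tool's x, y, z in degrees, a list of three; "claw": the finger opening in m, from 0 to 0.0854. A call has 1 to 10 rows; each row is the pose to reach, as a shift and turn from the pose commanded when the call began, along the tool's axes at that moment; what a row does not reach only later rows make up. A row lasts 1/10 s, in which the tool goes at most 50 mm and 8.59 degrees, less where a joint would pass 70% of its speed; a pose out of reach is approached as far as the arm can. A call with a gripper value outside its range is refused whole. The fingers move at their own pace and stop on an object; "force" is the grip in N (left out, the last holds). Time passes only in rows, so rows that repeat a pose let the fingers close. It gives the time, the measured TCP pose, the force and the opening at its end, in the units of the state.
- bot.observe(): the state, without advancing time (a new reading comes with each control period).
- bot.grab_frame(name): name is "side" or "top"; returns a dict with "frame" (384x512x3 uint8, blue, green, red), "fx", "fy", "cx", "cy" (pixels), "pose" (4x4, takes a point from camera to world coordinates). Camera axes: x right, y up, looking along -z (the intrinsics and any distortion apply to the point x, -y, -z); pixel columns grow to the right and rows downward; lengths in m; the calibration is good to about 2 mm. A picture is of the moment at which its call begins. There is no depth.
- bot.job_done(): hands the job in, once; it reports no verdict.
The state is a dict: "clock": time; "qpos": joint angles; "qd": joint speeds; "joint_efforts": joint torques, N m; "position": TCP position; "tool_rot": TCP orientation; "force": force on the tool from outside, world axes, zero at the start; "moment": the same for the moment, N m; "grip_width": finger opening in m.
Only numpy, scipy, OpenCV 4.12 (cv2) and the standard library are available. Lean on these libraries where they do the work, as an engineer would, in place of code of your own. Each camera call takes 0.05 s, during which the arm holds its last target.

## Task

First throw the red-knobbed lever into the green-marked neutral notch. Then turn the red wing fastener on the gearbox's blue cover until its slot lines up with the two white marks, and press the sprung cover down flush onto the gearbox frame with the gripper's fingers. Finish while still holding it pressed shut (it springs open if let go), and leave the wheel, the battery holder and the loose strip where they are.

Things in the scene. Friction and masses are not known exactly. Their poses are not given: they have to be found in the camera images.
- gearbox: White box frame, fixed, 150 (x) x 190 (y) x 90 mm, on a 6 mm yellow perforated plate, left or right of the lever (220 mm between centres). Origin: centre of its underside. The blue cover is hinged along its top +x edge, so the free edge is the -x one, nearest the robot. Two gear wheels on the -x face.
- cover (a joint): Angle of the blue cover (150 x 190 x 6 mm): 0 = flush on the frame, 0.12 rad = ajar, where a spring holds it (free edge 18 mm up). Some 2 N at the free edge starts it moving, 6 to 7 N shuts it against a hard stop; let go, it springs open. It closes past about 0.065 rad only with the wing fastener lined up, as the fastener's cross pin must pass a slot in the frame.
- pad_a (a point): Centre of the top of the round black rubber press pad (26 mm wide, 2 mm high) on the cover, 20 mm in from its free edge, on the gearbox's +y side (60 mm from the middle). A good place to press, with closed fingers.
- pad_b (a point): The same, on the gearbox's -y side.
- stud_grip (a point): Grip point of the quarter-turn fastener: on its axis, 20 mm above the cover's top, 40 mm in from the free edge, mid-width. Red wing: a bar 36 mm long, 10 mm thick, from 16 mm below to 10 mm above this point, black slot along its top, 34 mm wide round foot (4 mm high) below. x axis: along wing and slot; z axis: up, leaning with the cover.
- stud (a joint): Turn of the fastener, rad, counter-clockwise positive seen from above: 0 = wing and slot along the gearbox's x axis, in line with the two white marks on the cover. Starts 0.8 to 1.5, turns freely from -0.5 to 1.7 with no stop or click at 0, stays where it is left (takes 0.04 N m to turn).
- lever (a joint): Lean of the lever, rad: 0 = upright, positive away from the robot (pivot's +x). A sprung roller clicks it into four notches at -0.6, -0.2, 0.2 and 0.6; the one at 0.2, third from the robot's side, is the green-marked neutral notch (the others: thin white marks). Starts in one of the first two; about 3 N at the knob takes it over a tooth; let go within 0.15 rad of a notch it centres itself.
- lever_knob (a point): Centre of the red ball knob (26 mm diameter) on the end of the lever, 95 mm from the pivot; 8 mm thick stem below it.
- lever_pivot (a point): Centre of the lever's pivot, on the fixed quadrant between two blue discs of 50 mm radius, 50 mm above the table. Its x axis is the direction in which the lever leans when its value is positive; the lever swings in this point's x-z plane.
- wheel: Loose rubber-tyred kit wheel lying flat, 64 mm across, 22 mm high; origin at the centre of its underside. Leave alone.
- battery: Loose black battery holder with a green cell, 45 x 78 x 45 mm; origin at the centre of its underside. Leave alone.
- strip: Loose light-blue perforated strip lying flat, 30 x 110 x 5 mm; origin at the centre of its underside. Leave alone.
Things that resemble listed ones, but are neither listed nor needed, are in the scene too. What is meant by the part that bears lever is not yellow, and is the larger of those in its own colour.

How it is judged:
On the way, in this order (a step that is already met when the one before it is completed fails the run):
1. the lever sits in the green-marked notch (value of joint lever between 0.12 and 0.28 rad), for 0.2 s.
2. the fastener's slot is lined up with the white marks, the cover not yet shut, the lever still in its notch (all of step 1 and value of joint stud between -0.18 and 0.18 rad and value of joint cover above 0.03 rad), for 0.2 s.
3. the fingers press the cover flush onto the frame (all of step 1 and value of joint cover below 0.015 rad and contact force between the fingers and gearbox above 3 N and value of joint stud between -0.18 and 0.18 rad), for 0.3 s.
At the end, for the whole second after the job is handed in: The fingers press on the cover with more than 3 N and hold it within 0.015 rad of flush, the fastener is within 0.18 rad of the white marks, and the lever is within 0.08 rad of the green notch (all of step 3); the arm keeps its last pose, push and grip.
It fails at once if the wheel was disturbed (distance of wheel from where it was at the start of the episode above 0.03 m).
It fails at once if the battery holder was disturbed (distance of battery from where it was at the start of the episode above 0.03 m).
It fails at once if the loose strip was disturbed (distance of strip from where it was at the start of the episode above 0.03 m).
It also fails if it takes over 59 s, if anything falls off the work surface, if the arm or the gripper's body presses on something with over 40 N, if the wrist force passes 120 N, or if a joint passes its speed limit or range.

## Working session

There is one attempt and no reset: what is moved stays moved. The work goes in short steps, Python scripts to look and compute and a tool call to move; the robot and the scene stay as the last step left them, time stands still between calls to the robot, and variables do not carry over. Pictures are saved under pics/ and viewed, and the job is handed in when it is done.

Besides the shell and the picture viewer there is one more tool, called after ">>>" as name(argument=value, ...), one argument or row to a line, values as JSON. apply_moves: Moves the arm, as the interface text tells. Its arguments: {"type":"object","properties":{"commands":{"type":"array"},"force":{"type":"number"}},"required":["commands"]}

```bash
mkdir -p pics; ls
python3 - <<'E'
from workcell import bot
import cv2,numpy as np
print(bot.observe())
for n in("side","top"):
    f=bot.grab_frame(n); cv2.imwrite(f"pics/{n}0.png",f["frame"]); print(n,{k:f[k] for k in f if k!="frame"})
    np.savez(f"pics/{n}0.npz",**f)
E
```

```text
pics
{'clock': 0.0, 'qpos': array([-1.39920568,  0.52202278, -0.03626467,  1.59998045,  0.02118113,
        1.02109201, -0.11279086]), 'qd': array([-5.71071350e-05, -6.86700222e-04,  1.19752707e-03,  4.53002778e-04,
        5.01005719e-04, -2.56986841e-03, -8.44523322e-04]), 'joint_efforts': array([-8.87269471e-04, -9.27103114e+01,  1.97882608e+00, -3.69927406e+01,
        1.76706706e-02,  8.19451350e-03,  3.95864777e-05]), 'position': array([0.14963886, 0.60648937, 0.23073083]), 'tool_rot': array([-3.14047821e+00,  9.41461842e-05,  2.89973646e+00]), 'force': array([ 0.09150863,  0.40956151, -0.54928976]), 'moment': array([-0.00203274,  0.0425439 ,  0.03393695]), 'grip_width': 0.08544650625932568}
side {'fx': 440.200905418064, 'fy': 440.200905418064, 'cx': 257.722151406175, 'cy': 193.76500659419125, 'pose': array([[ 0.9747965 ,  0.17619964, -0.13684105,  0.45766089],
       [-0.2225502 ,  0.72512912, -0.65165878, -0.78463637],
       [-0.01559462,  0.6656887 ,  0.74606659,  1.03676819],
       [ 0.        ,  0.        ,  0.        ,  1.        ]])}
top {'fx': 433.68521061119793, 'fy': 433.68521061119793, 'cx': 253.78339281182838, 'cy': 198.28060135805742, 'pose': array([[ 0.02266272,  0.99537786, -0.09332371,  0.49520788],
       [-0.99962703,  0.02113835, -0.01729063, -0.01104808],
       [-0.015238  ,  0.09368076,  0.99548567,  1.47288197],
       [ 0.        ,  0.        ,  0.        ,  1.        ]])}
```

View pics/side0.png

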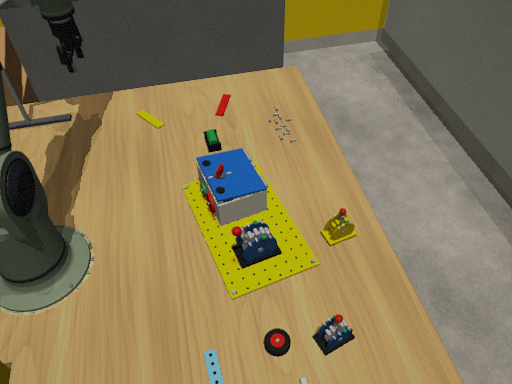

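View pics/top0.png

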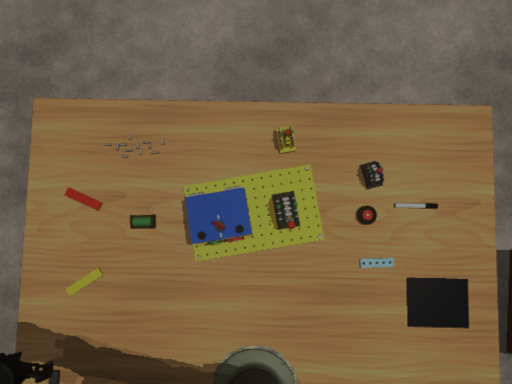

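Three levers are visible in the top view: on the plate at (286,210), large and blue/black; a yellow one at (287,139); and a small blue one at (372,175). The one on the plate fits, since it is not yellow and is the larger of the two blue ones. I'll enlarge it and the gearbox to confirm.

Run:
```python
import cv2,numpy as np
a=cv2.imread("pics/side0.png")[140:290,180:330]; cv2.imwrite("pics/sc.png",cv2.resize(a,None,fx=4,fy=4,interpolation=cv2.INTER_CUBIC))
a=cv2.imread("pics/top0.png")[160:265,178:328]; cv2.imwrite("pics/tc.png",cv2.resize(a,None,fx=5,fy=5,interpolation=cv2.INTER_CUBIC))
```

```text
(no output)
```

View pics/sc.png

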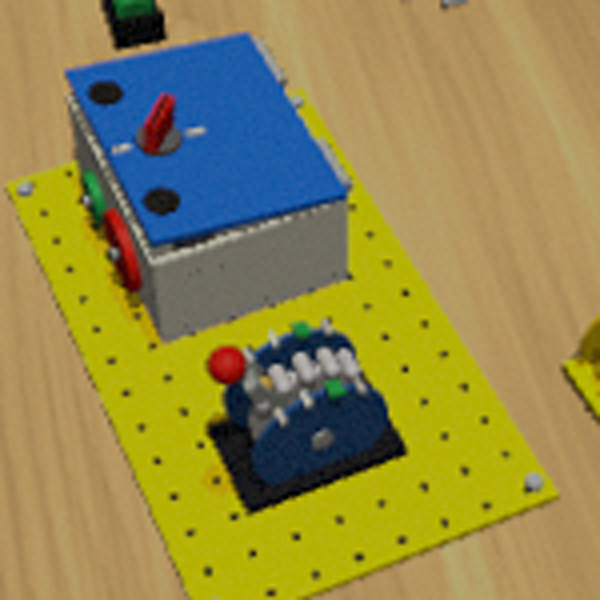

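View pics/tc.png

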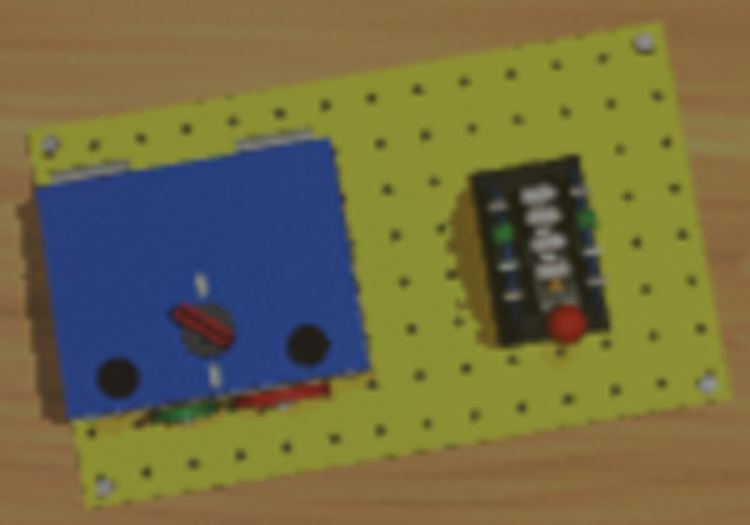

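```bash
cat > h.py <<'E'
import cv2,numpy as np
def cam(n,k="0"): return dict(np.load(f"pics/{n}{k}.npz"))
def ray(c,u,v):
    d=np.array([(u-c["cx"])/c["fx"],-(v-c["cy"])/c["fy"],-1.]); P=c["pose"]; d=P[:3,:3]@d
    return P[:3,3],d/np.linalg.norm(d)
def tri(cs,uvs):
    A=np.zeros((3,3));b=np.zeros(3);L=[]
    for c,(u,v) in zip(cs,uvs):
        o,d=ray(c,u,v);M=np.eye(3)-np.outer(d,d);A+=M;b+=M@o;L.append((M,o))
    p=np.linalg.solve(A,b); return p,[round(float(np.linalg.norm(M@(p-o))),4) for M,o in L]
def onz(c,u,v,z):
    o,d=ray(c,u,v); return o+d*(z-o[2])/d[2]
def proj(c,p):
    P=c["pose"];q=P[:3,:3].T@(np.asarray(p)-P[:3,3]); return c["cx"]+c["fx"]*q[0]/-q[2],c["cy"]-c["fy"]*q[1]/-q[2]
def blobs(img,kind,roi,mn=12):
    x0,y0,x1,y1=roi;h=cv2.cvtColor(img,cv2.COLOR_BGR2HSV)[y0:y1,x0:x1]
    if kind=="red": m=cv2.inRange(h,(0,130,60),(8,255,255))|cv2.inRange(h,(172,130,60),(180,255,255))
    if kind=="blue": m=cv2.inRange(h,(105,140,70),(125,255,255))
    if kind=="black": m=cv2.inRange(h,(0,0,0),(180,255,55))
    if kind=="green": m=cv2.inRange(h,(50,130,50),(80,255,255))
    n,l,s,c=cv2.connectedComponentsWithStats(m)
    return [(s[i,4],(c[i]+[x0,y0]).round(1),s[i,:4]+[x0,y0,0,0]) for i in range(1,n) if s[i,4]>=mn]
E
python3 - <<'E'
from h import *
S=cam("side");T=cam("top")
for k,rs,rt in(("red",(190,150,300,270),(180,180,310,250)),("black",(190,150,270,215),(190,190,255,245)),("green",(235,215,285,245),(270,195,305,215)),("blue",(190,140,280,215),(180,180,260,250))):
    print(k);
    for n,c,r in(("S",S,rs),("T",T,rt)):
        for b in blobs(c["frame"],k,r,4): print(n,b)
# plate bolts (crop coords)
for s,t in(((532,482),(708,383)),((24,188),(50,145))):
    pass
b={ 'a':(643,43),'b':(708,383),'c':(50,145),'d':(104,487)}
for k,(u,v) in b.items(): print(k,onz(T,178+u/5,160+v/5,.008).round(4))
E
```

```text
red
S (np.int32(68), array([219.1, 170.9]), array([216, 164,   7,  15]))
S (np.int32(95), array([210.5, 201.9]), array([206, 192,  10,  21]))
S (np.int32(65), array([236.4, 230.9]), array([232, 227,   9,   9]))
T (np.int32(43), array([218.2, 224.5]), array([213, 221,  11,   8]))
T (np.int32(43), array([290.9, 223.9]), array([288, 221,   7,   7]))
T (np.int32(41), array([233.7, 238.6]), array([225, 237,  18,   4]))
black
S (np.int32(13), array([212.2, 150.3]), array([209, 150,   9,   2]))
S (np.int32(31), array([206., 163.]), array([203, 161,   7,   5]))
S (np.int32(38), array([220.2, 190. ]), array([216, 188,   9,   6]))
S (np.int32(4), array([202.8, 192.8]), array([202, 192,   2,   3]))
S (np.int32(4), array([204.2, 195.2]), array([203, 194,   3,   3]))
S (np.int32(8), array([225.6, 200.4]), array([224, 200,   5,   2]))
T (np.int32(48), array([239.2, 228.6]), array([236, 225,   8,   8]))
T (np.int32(46), array([201.1, 235. ]), array([198, 232,   8,   7]))
green
S (np.int32(14), array([255. , 222.4]), array([253, 221,   5,   4]))
S (np.int32(20), array([263.2, 236.8]), array([261, 235,   6,   5]))
T (np.int32(7), array([294.7, 203.4]), array([293, 203,   4,   2]))
T (np.int32(8), array([278.4, 206.2]), array([277, 205,   4,   3]))
blue
S (np.int32(2044), array([231.8, 174.3]), array([197, 149,  70,  53]))
T (np.int32(2481), array([217.6, 214. ]), array([186, 188,  65,  55]))
a [ 0.738  -0.1633  0.008 ]
b [ 0.508  -0.2095  0.008 ]
c [0.6595 0.2393 0.008 ]
d [0.4294 0.1944 0.008 ]
```

Run:
```python
from h import *
S=cam("side");T=cam("top")
for n,s,t in(("knob",(236.4,230.9),(290.9,223.9)),("padA",(206,163),(201.1,235)),("padB",(220.2,190),(239.2,228.6)),("wing",(219.1,170.9),(218.2,224.5)),("green-y",(263.2,236.8),(294.7,203.4)),("green+y",(255,222.4),(278.4,206.2))):
    p,r=tri((S,T),(s,t)); print(n,p.round(4),r)
# white marks/wing from top crop, z ~ .116 (cover ajar near free edge)
for n,u,v,z in(("mark-far",202,285,.116),("mark-near",215,376,.121),("wing e1",175,310,.15),("wing e2",232,345,.15),("foot",208,330,.12)):
    print(n,onz(T,178+u/5,160+v/5,z).round(4))
yaw=.194;x=np.array([np.cos(yaw),np.sin(yaw)]);print(x)
```

```text
knob [ 0.5432 -0.1041  0.1296] [0.0009, 0.0009]
padA [0.5035 0.1741 0.1185] [0.0002, 0.0002]
padB [0.5263 0.0558 0.1191] [0.0, 0.0]
wing [0.5361 0.1207 0.1298] [0.0012, 0.0012]
green-y [ 0.6101 -0.1173  0.1   ] [0.0003, 0.0003]
green+y [ 0.5998 -0.0658  0.1003] [0.0005, 0.0005]
mark-far [0.5611 0.1221 0.116 ]
mark-near [0.5045 0.1118 0.121 ]
wing e1 [0.5439 0.1348 0.15  ]
wing e2 [0.5233 0.0993 0.15  ]
foot [0.533  0.1171 0.12  ]
[0.98124095 0.19278539]
```

```bash
cat > g.py <<'E'
import sys,numpy as np
from scipy.spatial.transform import Rotation as R
from workcell import bot
def rel(p,yaw,start=None):
    s=bot.observe(); p0,r0=(s["position"],s["tool_rot"]) if start is None else start
    A=R.from_euler("xyz",r0);B=R.from_euler("xyz",[np.pi,0,yaw])
    return (A.inv().apply(np.array(p)-p0)).round(4),(A.inv()*B).as_rotvec(degrees=True).round(2)
E
python3 - <<'E'
from g import *
print(rel((.52,.35,.231),1.8))
print(rel((.5432,-.104,.2),.192,((.52,.35,.231),(np.pi,0,1.8))))
E
```

```text
(array([-0.421 , -0.1604, -0.    ]), array([-5.000e-02,  3.000e-02,  6.301e+01]))
(array([-0.4474, -0.0806,  0.031 ]), array([-0.  , -0.  , 92.13]))
```

>>> apply_moves(
  commands=[
    {"travel": [-0.421, -0.16, 0], "twist": [0, 0, 63], "claw": 0.07},
    {"travel": [-0.421, -0.16, 0], "twist": [0, 0, 63], "claw": 0.07},
    {"travel": [-0.421, -0.16, 0], "twist": [0, 0, 63], "claw": 0.07},
    {"travel": [-0.421, -0.16, 0], "twist": [0, 0, 63], "claw": 0.07},
    {"travel": [-0.421, -0.16, 0], "twist": [0, 0, 63], "claw": 0.07},
    {"travel": [-0.421, -0.16, 0], "twist": [0, 0, 63], "claw": 0.07},
    {"travel": [-0.421, -0.16, 0], "twist": [0, 0, 63], "claw": 0.07},
    {"travel": [-0.421, -0.16, 0], "twist": [0, 0, 63], "claw": 0.07},
    {"travel": [-0.421, -0.16, 0], "twist": [0, 0, 63], "claw": 0.07},
    {"travel": [-0.421, -0.16, 0], "twist": [0, 0, 63], "claw": 0.07},
  ],
  force=25,
)

```text
clock: 1.1
position: [0.5253, 0.3447, 0.2311]
tool_rot: [3.14, 0.003, 1.792]
force: [-0.9, -0.6, -0.5]
grip_width: 0.0699
```

Run:
```python
from g import *
print(bot.observe()["qpos"].round(2))
print(rel((.5432,-.104,.2),.192))
```

```text
[-0.87  0.54  0.3   1.6  -0.17  1.02 -0.3 ]
(array([-0.4416, -0.081 ,  0.0324]), array([2.100e-01, 7.000e-02, 9.167e+01]))
```

>>> apply_moves(
  commands=[
    {"travel": [-0.445, -0.081, 0.031], "twist": [0, 0, 92], "claw": 0.07},
    {"travel": [-0.445, -0.081, 0.031], "twist": [0, 0, 92], "claw": 0.07},
    {"travel": [-0.445, -0.081, 0.031], "twist": [0, 0, 92], "claw": 0.07},
    {"travel": [-0.445, -0.081, 0.031], "twist": [0, 0, 92], "claw": 0.07},
    {"travel": [-0.445, -0.081, 0.031], "twist": [0, 0, 92], "claw": 0.07},
    {"travel": [-0.445, -0.081, 0.031], "twist": [0, 0, 92], "claw": 0.07},
    {"travel": [-0.445, -0.081, 0.031], "twist": [0, 0, 92], "claw": 0.07},
    {"travel": [-0.445, -0.081, 0.031], "twist": [0, 0, 92], "claw": 0.07},
    {"travel": [-0.445, -0.081, 0.031], "twist": [0, 0, 92], "claw": 0.07},
    {"travel": [-0.445, -0.081, 0.031], "twist": [0, 0, 92], "claw": 0.07},
  ],
)

```text
clock: 2.1
position: [0.5414, -0.108, 0.2004]
tool_rot: [3.139, 0.001, 0.286]
force: [-0.0, 0.8, 0.4]
grip_width: 0.07
```

>>> apply_moves(
  commands=[
    {"travel": [0, 0, 0], "twist": [0, 0, 0], "claw": 0.07},
    {"travel": [0, 0, 0], "twist": [0, 0, 0], "claw": 0.07},
  ],
)

```text
clock: 2.3
position: [0.5424, -0.1, 0.2]
tool_rot: [-3.141, 0.001, 0.306]
force: [0.9, 0.5, 0.1]
grip_width: 0.07
```

Run:
```python
from g import *
print(bot.observe()["qpos"].round(2))
print(rel((.5432,-.104,.115),.192))
```

```text
[-0.42  0.54  0.7   1.85 -0.44  0.91 -0.77]
(array([-0.0004,  0.0041,  0.085 ]), array([-0.02,  0.04,  6.53]))
```

>>> apply_moves(
  commands=[
    {"travel": [0, 0.004, 0.03], "twist": [0, 0, 6.5], "claw": 0.07},
    {"travel": [0, 0.004, 0.05], "twist": [0, 0, 6.5], "claw": 0.07},
    {"travel": [0, 0.004, 0.07], "twist": [0, 0, 6.5], "claw": 0.07},
    {"travel": [0, 0.004, 0.085], "twist": [0, 0, 6.5], "claw": 0.07},
    {"travel": [0, 0.004, 0.085], "twist": [0, 0, 6.5], "claw": 0.07},
    {"travel": [0, 0.004, 0.085], "twist": [0, 0, 6.5], "claw": 0.07},
  ],
)

```text
clock: 2.9
position: [0.5439, -0.1046, 0.1158]
tool_rot: [-3.141, -0.0, 0.189]
force: [0.2, -0.4, 1.0]
grip_width: 0.0698
```

Run:
```python
from h import *
from g import *
print(rel((.5432,-.104,.115),.192))
f=bot.grab_frame("side");a=f["frame"][150:300,180:330]; cv2.imwrite("pics/s1.png",cv2.resize(a,None,fx=4,fy=4,interpolation=cv2.INTER_CUBIC))
```

```text
(array([-0.0005, -0.0007,  0.0008]), array([-0.01, -0.01, -0.2 ]))
```

View pics/s1.png

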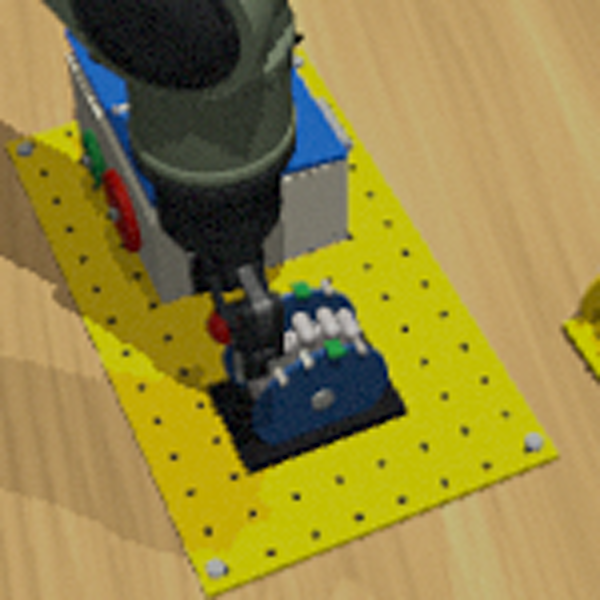

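The picture shows the red knob at crop (218,325), between the fingers, so I'm closing on it.

>>> apply_moves(
  commands=[
    {"travel": [0, 0, 0], "twist": [0, 0, 0], "claw": 0.015},
    {"travel": [0, 0, 0], "twist": [0, 0, 0], "claw": 0.015},
    {"travel": [0, 0, 0], "twist": [0, 0, 0], "claw": 0.015},
    {"travel": [0, 0, 0], "twist": [0, 0, 0], "claw": 0.015},
    {"travel": [0, 0, 0], "twist": [0, 0, 0], "claw": 0.015},
  ],
  force=25,
)

```text
clock: 3.45
position: [0.543, -0.1034, 0.1155]
tool_rot: [-3.139, 0.001, 0.188]
force: [-6.0, 9.7, 10.7]
grip_width: 0.024
```

>>> apply_moves(
  commands=[
    {"travel": [0.008, 0, -0.005], "twist": [0, 0, 0], "claw": 0.015},
    {"travel": [0.0166, 0, -0.0091], "twist": [0, 0, 0], "claw": 0.015},
    {"travel": [0.0255, 0, -0.0125], "twist": [0, 0, 0], "claw": 0.015},
    {"travel": [0.0347, 0, -0.0147], "twist": [0, 0, 0], "claw": 0.015},
    {"travel": [0.044, 0, -0.016], "twist": [0, 0, 0], "claw": 0.015},
    {"travel": [0.0536, 0, -0.0166], "twist": [0, 0, 0], "claw": 0.015},
    {"travel": [0.063, 0, -0.016], "twist": [0, 0, 0], "claw": 0.015},
    {"travel": [0.0725, 0, -0.0147], "twist": [0, 0, 0], "claw": 0.015},
    {"travel": [0.0725, 0, -0.0147], "twist": [0, 0, 0], "claw": 0.015},
    {"travel": [0.0725, 0, -0.0147], "twist": [0, 0, 0], "claw": 0.015},
  ],
)

```text
clock: 4.45
position: [0.6152, -0.0894, 0.1299]
tool_rot: [-3.139, -0.0, 0.188]
force: [-0.1, 9.9, 0.5]
grip_width: 0.0242
```

Run:
```python
from h import *
from g import *
f=bot.grab_frame("side");a=f["frame"][150:300,180:330]; cv2.imwrite("pics/s2.png",cv2.resize(a,None,fx=4,fy=4,interpolation=cv2.INTER_CUBIC))
```

```text
(no output)
```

View pics/s2.png

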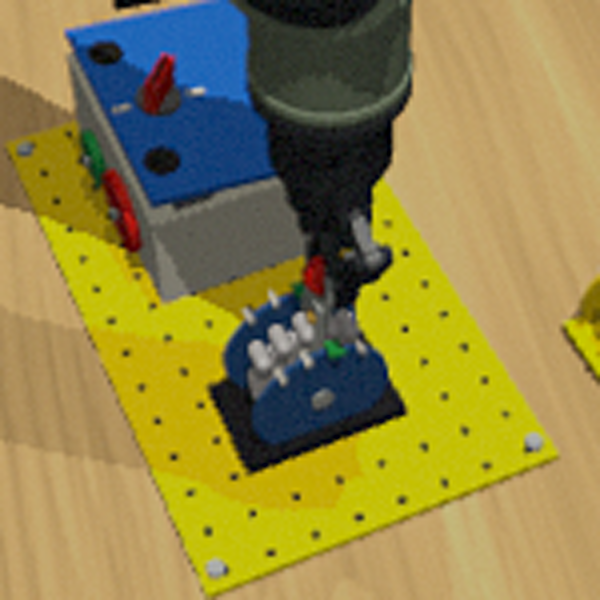

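The knob, at crop (315,275), now stands over the green marks. Next I release it and go up.

>>> apply_moves(
  commands=[
    {"travel": [0, 0, 0], "twist": [0, 0, 0], "claw": 0.06},
    {"travel": [0, 0, 0], "twist": [0, 0, 0], "claw": 0.06},
    {"travel": [0, 0, 0], "twist": [0, 0, 0], "claw": 0.06},
    {"travel": [0, 0, -0.03], "twist": [0, 0, 0], "claw": 0.06},
    {"travel": [0, 0, -0.06], "twist": [0, 0, 0], "claw": 0.06},
    {"travel": [0, 0, -0.09], "twist": [0, 0, 0], "claw": 0.06},
    {"travel": [-0.04, 0, -0.09], "twist": [0, 0, 0], "claw": 0.06},
    {"travel": [-0.09, 0, -0.09], "twist": [0, 0, 0], "claw": 0.06},
    {"travel": [-0.13, 0, -0.09], "twist": [0, 0, 0], "claw": 0.06},
    {"travel": [-0.13, 0, -0.09], "twist": [0, 0, 0], "claw": 0.06},
  ],
)

```text
clock: 5.5
position: [0.4827, -0.1169, 0.2203]
tool_rot: [-3.14, 0.001, 0.183]
force: [1.0, -0.1, 0.2]
grip_width: 0.0605
```

Run:
```python
from h import *
from g import *
for n in("side","top"):
    f=bot.grab_frame(n); np.savez(f"pics/{n}3.npz",**f)
    x,y=(180,140) if n=="side" else (180,160)
    a=f["frame"][y:y+120,x:x+130]; cv2.imwrite(f"pics/{n}3.png",cv2.resize(a,None,fx=5,fy=5,interpolation=cv2.INTER_CUBIC))
```

```text
(no output)
```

View pics/side3.png

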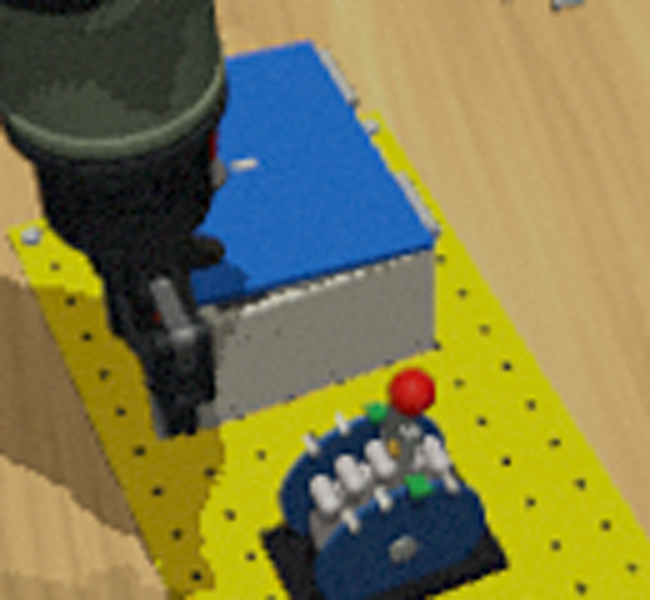

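View pics/top3.png

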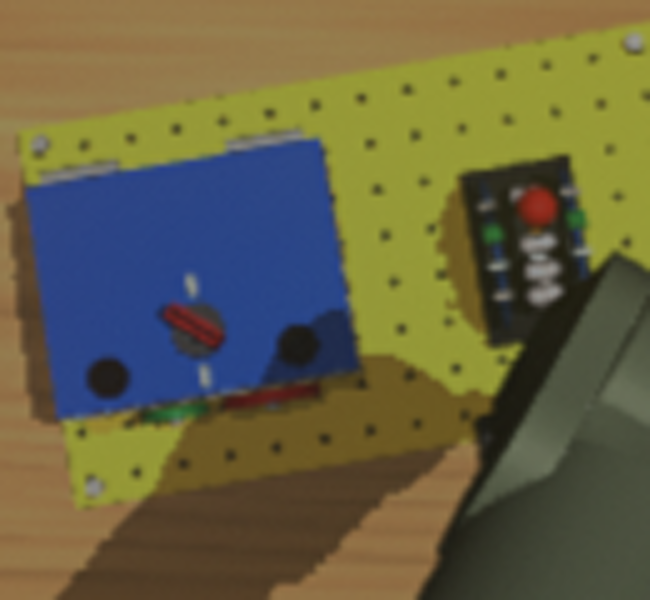

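Run:
```python
from h import *
from g import *
S=cam("side","3");T=cam("top","3")
ks=[b for b in blobs(S["frame"],"red",(250,205,280,230),20)];kt=[b for b in blobs(T["frame"],"red",(275,190,300,212),20)];print(ks,kt)
p,r=tri((S,T),(ks[0][1],kt[0][1]));print(p,r)
yaw=.192;x=np.array([np.cos(yaw),np.sin(yaw)]);P=np.array([.5955,-.0938]);print("lean",np.arctan2((p[:2]-P)@x,p[2]-.05))
h=cv2.cvtColor(T["frame"],cv2.COLOR_BGR2HSV);m=(cv2.inRange(h,(0,110,40),(10,255,255))|cv2.inRange(h,(170,110,40),(180,255,255)))
ys,xs=np.nonzero(m[215:234,208:230]);pts=np.array([onz(T,u+208,v+215,.142)[:2] for u,v in zip(xs,ys)])
c=pts.mean(0);w,V=np.linalg.eigh(np.cov((pts-c).T));d=V[:,1];print(len(pts),c,np.sqrt(w*12),"ang",np.arctan2(d[1],d[0])%np.pi)
```

```text
[(np.int32(63), array([262., 218.]), array([258, 214,   9,   9]))] [(np.int32(51), array([287.1, 200.8]), array([283, 197,   9,   8]))]
[ 0.61366964 -0.09039331  0.14514825] [0.0004, 0.0004]
lean 0.19189396927396016
44 [0.53672223 0.11906933] [0.01140114 0.03650088] ang 1.0879938274510004
```

```bash
cat >> g.py <<'E'
def relR(p,B,start=None):
    s=bot.observe(); A=R.from_euler("xyz",s["tool_rot"])
    if start is not None: s={"position":np.array(start[0])};A=start[1]
    return (A.inv().apply(np.array(p)-s["position"])).round(4),(A.inv()*B).as_rotvec(degrees=True).round(2)
gy=.192;G=R.from_euler("zy",[0,0]) 
def studR(rel,tilt=.12):
    # cover frame: gearbox yaw then tilt so that z leans toward +x ; tool = cover * Rz(rel) * Rx(pi)
    return R.from_euler("z",gy)*R.from_euler("y",tilt)*R.from_euler("z",rel)*R.from_euler("x",np.pi)
E
python3 - <<'E'
from g import *
B=studR(.88); a=B.apply([0,0,1]);print(B.as_matrix().round(3))
g=np.array([.5367,.119,.135]); p=g+a*.011; h=p-a*.09
print("above",h,relR(h,B)); print("tcp",p); print(bot.observe()["qpos"].round(2))
E
```

```text
[[ 0.474  0.873 -0.118]
 [ 0.877 -0.479 -0.023]
 [-0.076 -0.092 -0.993]]
above [0.54598348 0.12080466 0.21343188] (array([ 0.1017, -0.2215,  0.0073]), array([  3.02,  -6.52, -50.68]))
tcp [0.53540736 0.11874872 0.12407911]
[-0.47  0.44  0.79  1.96 -0.4   0.9  -0.86]
```

>>> apply_moves(
  commands=[
    {"travel": [0.102, -0.222, 0.007], "twist": [3.0, -6.5, -50.7], "claw": 0.04},
    {"travel": [0.102, -0.222, 0.007], "twist": [3.0, -6.5, -50.7], "claw": 0.04},
    {"travel": [0.102, -0.222, 0.007], "twist": [3.0, -6.5, -50.7], "claw": 0.04},
    {"travel": [0.102, -0.222, 0.007], "twist": [3.0, -6.5, -50.7], "claw": 0.04},
    {"travel": [0.102, -0.222, 0.007], "twist": [3.0, -6.5, -50.7], "claw": 0.04},
    {"travel": [0.102, -0.222, 0.007], "twist": [3.0, -6.5, -50.7], "claw": 0.04},
    {"travel": [0.102, -0.222, 0.007], "twist": [3.0, -6.5, -50.7], "claw": 0.04},
    {"travel": [0.102, -0.222, 0.007], "twist": [3.0, -6.5, -50.7], "claw": 0.04},
    {"travel": [0.102, -0.222, 0.007], "twist": [3.0, -6.5, -50.7], "claw": 0.04},
    {"travel": [0.102, -0.222, 0.007], "twist": [3.0, -6.5, -50.7], "claw": 0.04},
  ],
)

```text
clock: 6.6
position: [0.5462, 0.1207, 0.2132]
tool_rot: [-3.049, 0.077, 1.073]
force: [-0.4, 0.3, 1.0]
grip_width: 0.0396
```

Run:
```python
from g import *
print(relR((.5354,.1187,.1245),studR(.88))); print(bot.observe()["qpos"].round(2))
```

```text
(array([-0.    , -0.0002,  0.0893]), array([-0.  ,  0.04, -0.15]))
[-0.66  0.55  0.5   1.71 -0.29  1.08 -0.55]
```

>>> apply_moves(
  commands=[
    {"travel": [0, 0, 0.03], "twist": [0, 0, 0], "claw": 0.04},
    {"travel": [0, 0, 0.05], "twist": [0, 0, 0], "claw": 0.04},
    {"travel": [0, 0, 0.07], "twist": [0, 0, 0], "claw": 0.04},
    {"travel": [0, 0, 0.08], "twist": [0, 0, 0], "claw": 0.04},
    {"travel": [0, 0, 0.088], "twist": [0, 0, 0], "claw": 0.04},
    {"travel": [0, 0, 0.088], "twist": [0, 0, 0], "claw": 0.04},
  ],
)

```text
clock: 7.2
position: [0.5355, 0.1192, 0.1253]
tool_rot: [-3.048, 0.078, 1.076]
force: [-0.4, 0.2, -0.2]
grip_width: 0.0399
```

Run:
```python
from h import *
from g import *
for n in("side","top"):
    f=bot.grab_frame(n)
    x,y=(175,130) if n=="side" else (180,160)
    a=f["frame"][y:y+120,x:x+130]; cv2.imwrite(f"pics/{n}4.png",cv2.resize(a,None,fx=5,fy=5,interpolation=cv2.INTER_CUBIC))
```

```text
(no output)
```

View pics/side4.png

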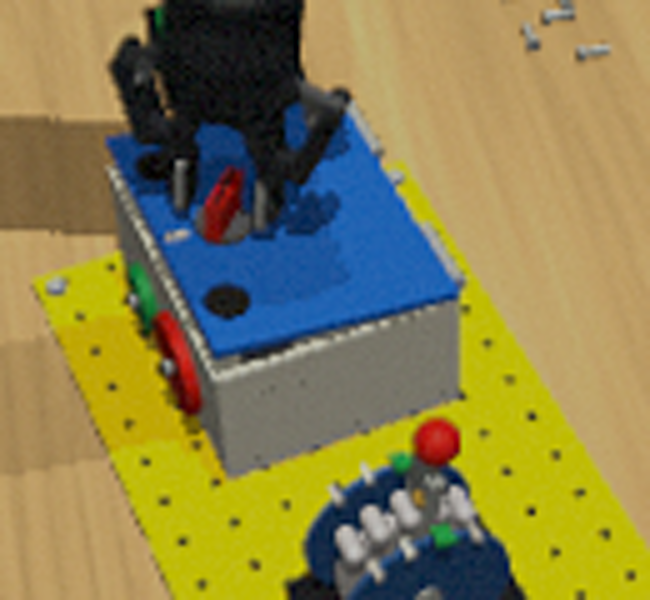

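The wing, at crop (222,205), sits between the open fingers. I'll close and then turn it.

>>> apply_moves(
  commands=[
    {"travel": [0, 0, 0], "twist": [0, 0, 0], "claw": 0.0},
    {"travel": [0, 0, 0], "twist": [0, 0, 0], "claw": 0.0},
    {"travel": [0, 0, 0], "twist": [0, 0, 0], "claw": 0.0},
    {"travel": [0, 0, 0], "twist": [0, 0, 0], "claw": 0.0},
    {"travel": [0, 0, 0], "twist": [0, 0, 0], "claw": 0.0},
  ],
  force=30,
)

```text
clock: 7.8
position: [0.5355, 0.1195, 0.1258]
tool_rot: [-3.048, 0.077, 1.076]
force: [-4.3, 1.1, 4.6]
grip_width: 0.0092
```

>>> apply_moves(
  commands=[
    {"travel": [0, 0, 0], "twist": [0, 0, 7], "claw": 0.0},
    {"travel": [0, 0, 0], "twist": [0, 0, 14], "claw": 0.0},
    {"travel": [0, 0, 0], "twist": [0, 0, 21], "claw": 0.0},
    {"travel": [0, 0, 0], "twist": [0, 0, 28], "claw": 0.0},
    {"travel": [0, 0, 0], "twist": [0, 0, 35], "claw": 0.0},
    {"travel": [0, 0, 0], "twist": [0, 0, 42], "claw": 0.0},
    {"travel": [0, 0, 0], "twist": [0, 0, 47], "claw": 0.0},
    {"travel": [0, 0, 0], "twist": [0, 0, 50.4], "claw": 0.0},
    {"travel": [0, 0, 0], "twist": [0, 0, 50.4], "claw": 0.0},
    {"travel": [0, 0, 0], "twist": [0, 0, 50.4], "claw": 0.0},
  ],
)

```text
clock: 8.8
position: [0.5356, 0.1194, 0.1257]
tool_rot: [3.141, 0.121, 0.195]
force: [-3.9, 0.1, 4.4]
grip_width: 0.009
```

Run:
```python
from h import *
from g import *
print(relR((.5354,.1187,.1245),studR(0)))
f=bot.grab_frame("side");a=f["frame"][130:250,175:305]; cv2.imwrite("pics/side5.png",cv2.resize(a,None,fx=5,fy=5,interpolation=cv2.INTER_CUBIC))
```

```text
(array([-0.0002,  0.0007,  0.0012]), array([0.04, 0.07, 0.18]))
```

View pics/side5.png

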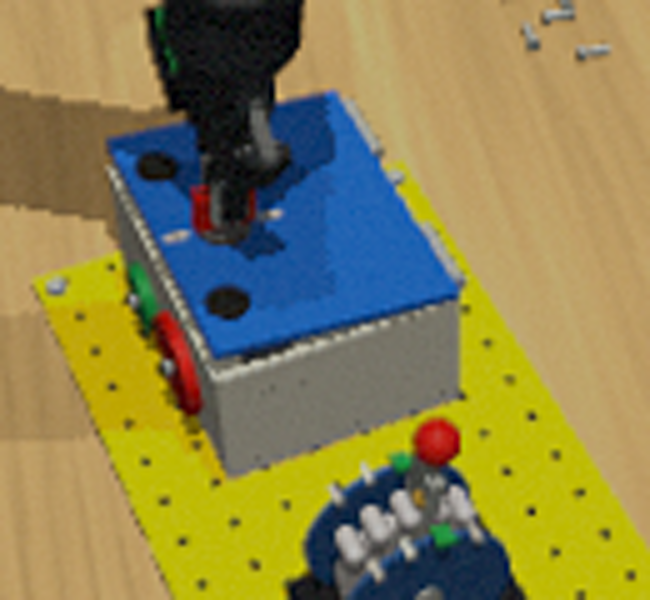

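The wing now runs along the line of the white marks at crop (175,237) and (270,213). I'll open, lift, and check.

>>> apply_moves(
  commands=[
    {"travel": [0, 0, 0], "twist": [0, 0, 0], "claw": 0.04},
    {"travel": [0, 0, 0], "twist": [0, 0, 0], "claw": 0.04},
    {"travel": [0, 0, 0], "twist": [0, 0, 0], "claw": 0.04},
    {"travel": [0, 0, -0.03], "twist": [0, 0, 0], "claw": 0.04},
    {"travel": [0, 0, -0.06], "twist": [0, 0, 0], "claw": 0.04},
    {"travel": [0, 0, -0.09], "twist": [0, 0, 0], "claw": 0.0},
    {"travel": [-0.05, -0.05, -0.09], "twist": [0, 0, 0], "claw": 0.0},
    {"travel": [-0.09, -0.09, -0.09], "twist": [0, 0, 0], "claw": 0.0},
    {"travel": [-0.09, -0.14, -0.09], "twist": [0, 0, 0], "claw": 0.0},
    {"travel": [-0.09, -0.14, -0.09], "twist": [0, 0, 0], "claw": 0.0},
  ],
)

```text
clock: 9.85
position: [0.4295, 0.2453, 0.2259]
tool_rot: [-3.14, 0.121, 0.197]
force: [0.8, -0.3, 0.2]
grip_width: 0.0
```

Run:
```python
from h import *
from g import *
for n in("side","top"):
    f=bot.grab_frame(n); np.savez(f"pics/{n}6.npz",**f)
    x,y=(175,130) if n=="side" else (180,160)
    a=f["frame"][y:y+120,x:x+130]; cv2.imwrite(f"pics/{n}6.png",cv2.resize(a,None,fx=5,fy=5,interpolation=cv2.INTER_CUBIC))
T=cam("top","6")
h=cv2.cvtColor(T["frame"],cv2.COLOR_BGR2HSV);m=(cv2.inRange(h,(0,110,40),(10,255,255))|cv2.inRange(h,(170,110,40),(180,255,255)))
ys,xs=np.nonzero(m[212:236,208:230]);pts=np.array([onz(T,u+208,v+212,.142)[:2] for u,v in zip(xs,ys)])
c=pts.mean(0);w,V=np.linalg.eigh(np.cov((pts-c).T));d=V[:,1];print(len(pts),c,np.sqrt(w*12),"ang",np.arctan2(d[1],d[0])%np.pi)
```

```text
50 [0.53631172 0.11917171] [0.01323922 0.03520326] ang 0.21962394582399858
```

View pics/top6.png

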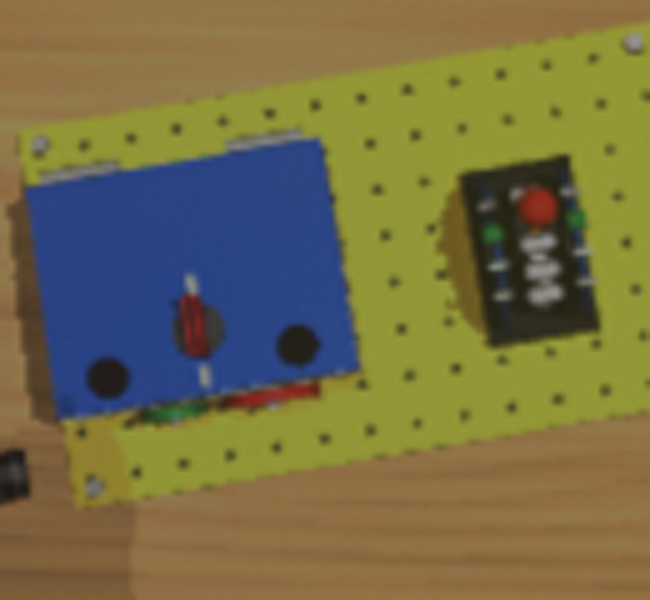

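View pics/side6.png

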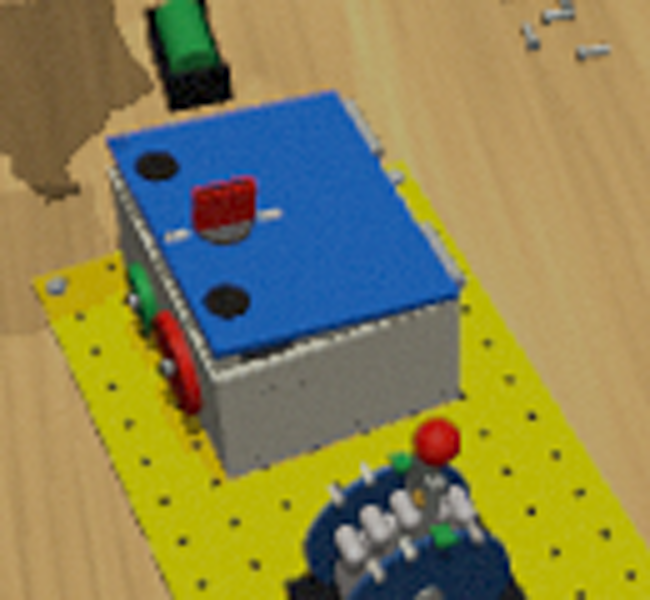

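Run:
```python
from g import *
print(relR((.503,.174,.135),studR(0,0)))
```

```text
(array([0.0678, 0.0839, 0.0831]), array([-0.01,  6.94,  0.38]))
```

>>> apply_moves(
  commands=[
    {"travel": [0.064, 0.084, 0.04], "twist": [0, 6.9, 0], "claw": 0.0},
    {"travel": [0.064, 0.084, 0.04], "twist": [0, 6.9, 0], "claw": 0.0},
    {"travel": [0.064, 0.084, 0.04], "twist": [0, 6.9, 0], "claw": 0.0},
    {"travel": [0.068, 0.084, 0.07], "twist": [0, 6.9, 0], "claw": 0.0},
    {"travel": [0.068, 0.084, 0.083], "twist": [0, 6.9, 0], "claw": 0.0},
    {"travel": [0.068, 0.084, 0.083], "twist": [0, 6.9, 0], "claw": 0.0},
    {"travel": [0.068, 0.084, 0.083], "twist": [0, 6.9, 0], "claw": 0.0},
  ],
)

```text
clock: 10.65
position: [0.5045, 0.1702, 0.1358]
tool_rot: [3.141, 0.0, 0.193]
force: [1.0, 0.1, 0.1]
grip_width: 0.0
```

>>> apply_moves(
  commands=[
    {"travel": [0, 0, 0.006], "twist": [0, 0, 0], "claw": 0.0},
    {"travel": [0, 0, 0.012], "twist": [0, 0, 0], "claw": 0.0},
    {"travel": [0, 0, 0.018], "twist": [0, 0, 0], "claw": 0.0},
    {"travel": [0, 0, 0.023], "twist": [0, 0, 0], "claw": 0.0},
    {"travel": [0, 0, 0.026], "twist": [0, 0, 0], "claw": 0.0},
    {"travel": [0, 0, 0.026], "twist": [0, 0, 0], "claw": 0.0},
  ],
)

```text
clock: 11.25
position: [0.5041, 0.1703, 0.1089]
tool_rot: [3.141, 0.001, 0.193]
force: [-3.9, 0.9, 4.7]
grip_width: 0.0
```

>>> apply_moves(
  commands=[
    {"travel": [0, 0, 0.002], "twist": [0, 0, 0], "claw": 0.0},
    {"travel": [0, 0, 0.004], "twist": [0, 0, 0], "claw": 0.0},
    {"travel": [0, 0, 0.005], "twist": [0, 0, 0], "claw": 0.0},
    {"travel": [0, 0, 0.005], "twist": [0, 0, 0], "claw": 0.0},
  ],
)

```text
clock: 11.65
position: [0.5041, 0.1703, 0.1043]
tool_rot: [3.141, 0.001, 0.193]
force: [-4.1, 0.2, 7.3]
grip_width: -0.0003
```

>>> apply_moves(
  commands=[
    {"travel": [0, 0, 0.001], "twist": [0, 0, 0], "claw": 0.0},
    {"travel": [0, 0, 0.002], "twist": [0, 0, 0], "claw": 0.0},
    {"travel": [0, 0, 0.002], "twist": [0, 0, 0], "claw": 0.0},
  ],
)

```text
clock: 11.95
position: [0.5042, 0.1703, 0.1031]
tool_rot: [-3.141, 0.001, 0.193]
force: [-10.0, -1.2, 26.9]
grip_width: 0.0003
```

The force jumped from 7 to 27 N with almost no further travel, so the cover is on its hard stop. I'll check with pictures.

>>> apply_moves(
  commands=[
    {"travel": [0, 0, 0], "twist": [0, 0, 0], "claw": 0.0},
    {"travel": [0, 0, 0], "twist": [0, 0, 0], "claw": 0.0},
    {"travel": [0, 0, 0], "twist": [0, 0, 0], "claw": 0.0},
    {"travel": [0, 0, 0], "twist": [0, 0, 0], "claw": 0.0},
    {"travel": [0, 0, 0], "twist": [0, 0, 0], "claw": 0.0},
  ],
)

```text
clock: 12.45
position: [0.5042, 0.1702, 0.1031]
tool_rot: [-3.141, 0.001, 0.193]
force: [-10.7, -0.4, 25.5]
grip_width: -0.0
```

Run:
```python
from h import *
from g import *
for n in("side","top"):
    f=bot.grab_frame(n); np.savez(f"pics/{n}7.npz",**f)
    x,y=(175,130) if n=="side" else (180,160)
    a=f["frame"][y:y+120,x:x+130]; cv2.imwrite(f"pics/{n}7.png",cv2.resize(a,None,fx=5,fy=5,interpolation=cv2.INTER_CUBIC))
S=cam("side","7");T=cam("top","7")
# pad B seen now
print([b for b in blobs(S["frame"],"black",(205,180,240,205),15)],[b for b in blobs(T["frame"],"black",(230,220,250,238),15)])
print(bot.observe()["force"])
```

```text
[(np.int32(37), array([219.9, 194. ]), array([216, 192,   9,   6]))] [(np.int32(41), array([239.6, 229.1]), array([237, 226,   7,   7]))]
[-1.08603875e+01  1.55156034e-02  2.65577004e+01]
```

View pics/side7.png

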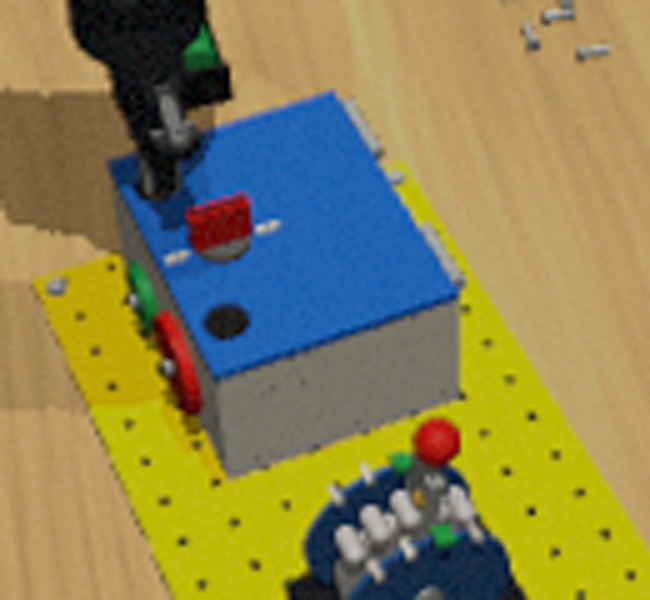

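View pics/top7.png

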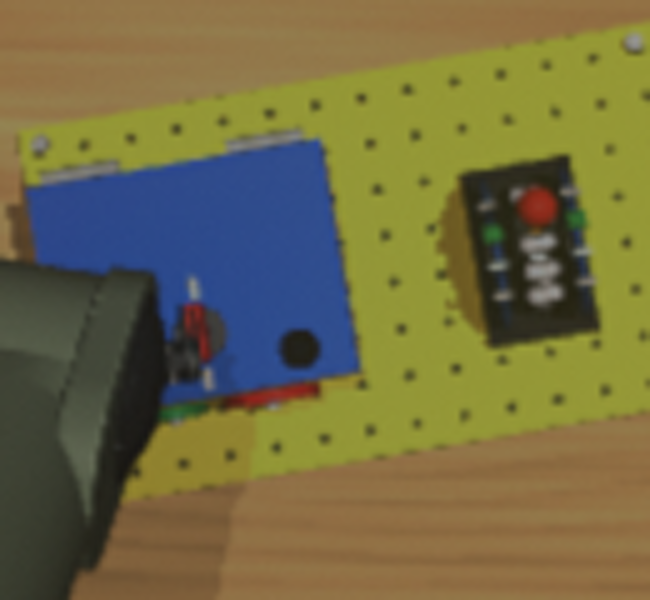

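The side view shows no gap left under the cover, and pad B has dropped about 4 px to (220,194). The wing is in line with its marks, and the lever stands at the green marks, with its knob at crop (437,440). I'm handing in.

Run:
```python
from h import *
from workcell import bot
S=cam("side","7");T=cam("top","7")
p,r=tri((S,T),((219.9,194.),(239.6,229.1)));print(p,r)
print(bot.job_done())
```

```text
[0.52456788 0.05527213 0.10326183] [0.0005, 0.0005]
the job is handed in; nothing more can be done
None
```

The job is handed in with the closed fingers still holding the cover shut. It reported no verdict.

- **Lever:** I gripped the red knob of the larger blue quadrant, the one on the yellow plate, and moved it along its arc into the green notch. After release it measured about 0.19 rad. In the last pictures it had not moved.
- **Fastener:** I turned the wing about 50° clockwise. It measured about 0.03 rad off the white marks with the cover still ajar, and still looked lined up after the cover was shut.
- **Cover:** I pressed it shut at pad A. The side picture shows no gap, and pad B measured 103 mm high (104 mm expected when flush). The fingers were pushing down steadily at about 26 N. There was also a sideways force of about 10 N at the wrist.
- **Not checked:** I did not measure the wheel, battery holder or strip again at the end. The arm was never meant to touch them.

The last clock reading was about 12.5 s. None of the checks I made disagreed.

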